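# Shut up the colour chest

### The job

Shut the painter's colour chest for the night with the fingertips only: push the drawer fully in, push the standing lid down until it lies shut, and only then push the brass bolt on the lid all the way across into its keeper. Push gently, grip nothing, lift nothing, and leave the pots, brush and other things around it standing where they are.

Things in the scene. Friction and masses are not known exactly. Their poses are not given: they have to be found in the camera images.
- chest: Wooden colour chest fixed to the table: 180 along its x (depth), 260 along its y (width), 75 high without the lid. Origin: centre of its underside, on the table. x points to the back (hinge side, away from the robot at yaw 0), y left, z up. A brass keeper (26 along x, y 130 to 140, up to 108 above the table) stands on its +y end at x = -60.
- lid (a joint): Opening angle of the lid in rad: 0 = lying shut on the chest, 1.57 = standing upright, 1.9 = the stop. Hinge line along chest y at chest x = +90, z = 75, in the plane of the lid's underside. Board 180 deep, 260 wide, 10 thick, 0.35 kg. The hinge is stiff (0.5 N m): the lid stays at any angle where it is left; 1 to 4 N at its edge closes it, with no latch to overcome.
- lid_edge (a point): Middle of the lid's free edge, on its outer (top) face; 180 mm from the hinge line. Its x and y axes lie in the lid (x towards the hinge), z is the outer face's normal: up when the lid is shut.
- lid_hinge (a point): Middle of the hinge line; turns with the lid.
- drawer (a joint): How far the drawer stands out, m: 0 = fully shut, 0.12 = the stop. It slides out of the chest's right (-y) end along chest -y. Sliding friction about 1.5 N. It stays where it is left.
- drawer_knob (a point): Centre of the end face of the brass drawer knob (22 dia, its face 30 mm out from the dark green drawer front). The knob's axis is along chest y and lies 31 mm above the table; when shut the face is at chest y = -160. Pushing along chest +y closes the drawer. The drawer front is 172 wide, 8 to 50 mm above the table.
- bolt (a joint): Travel of the brass bolt on the lid, m: 0 = withdrawn, 0.028 = fully home in the keeper (stop). It slides along the chest's +y. Sliding friction about 1.5 N. It stays where it is left.
- bolt_knob (a point): Centre of the top of the bolt's knob: a brass pin 14 dia, standing 36 up from the lid's outer face, 150 from the hinge line (chest x = -60 when shut), 60 left (+y) of the lid's middle when withdrawn. A rod (10 dia, 4 to 14 above the lid) runs left from it through two 18 high guides; its tail ends 10 right of the knob's axis. Lid shut: face 85, knob top 121 above the table.
- glaze_jar: Turquoise glaze jar with dark green lid, 60 dia x 75 high, in front of the chest (mm). Origin at the middle of its underside. Loose; must not be moved.
- colour_bottle: Small yellow bottle with blue cap, 40 dia x 85 high, in front of the chest (mm). Origin at the middle of its underside. Loose; must not be moved.
- cup: Turquoise open cup, 68 dia x 70 high, standing behind the chest's right half (mm). Origin at the middle of its underside. Loose; must not be moved.
- dish: Small pink dish, 80 dia x 35 high, standing behind the drawer (far side) (mm). Origin at the middle of its underside. Loose; must not be moved.
- brush: Flat paint brush with a dark handle and grey bristles, about 200 long, lying beyond the bowl left of the chest, roughly parallel to the chest's x (mm). Origin at its middle, on the table. Loose; must not be moved.
- bowl: Copper-coloured open bowl, 90 dia x 50 high, just left of the chest (mm). Origin at the middle of its underside. Loose; must not be moved.

How it is judged:
By the outcome, as a careful person would: the job done as asked, in the order asked, and still so for the second after the job is handed in, with the robot touching nothing.
It also fails if it takes over 69 s, if anything falls off the work surface, if the arm or the gripper's body presses on something with over 40 N, if the wrist force passes 120 N, or if a joint passes its speed limit or range.

### The arm

A 6-joint arm with a two-finger parallel gripper is mounted at the origin on the work surface. World frame = base frame: x ahead of the robot, y to its left, z up, the work surface at z = 0. Lengths are in m, angles in rad, forces in N, time in s.
With the tool pointing down it reaches from about 0.25 to 0.775 m from the base axis. Payload 4 kg.
Tool frame: the origin (TCP) lies midway between the tips of the shut fingers; the grasp point (between the pads) lies 19 mm behind it; z points along the fingers, y is the direction in which the jaws open and shut (so a half turn about z gives the same grasp; the last joint's range is limited). The gripper opens to 94 mm and grips with 3 to 60 N. Pads are 16 mm wide; open, the fingers measure 119 mm over their backs; the gripper's body (75 mm by 177 mm) begins 78 mm behind the grasp point.
Start: joints at [-0.103, 0.087, 1.371, -0, 1.684, -0.103], TCP at [0.55, -0, 0.206] pointing down, gripper open.
Joint ranges: [-3.1, 3.1], [-0.76, 2.03], [0.27, 2.55], [-1.08, 4.22], [0.17, 2.65], [-2.57, 2.57]. Speed limits (rad/s): [2.79, 2.79, 3.14, 3.14, 3.14, 3.14].

### API

Orientations are given as [roll, pitch, yaw] about the fixed x, y, z axes, in that order (R = Rz(yaw) Ry(pitch) Rx(roll)).
In Python, from bench import robot, cams gives the robot as it stands.
- The arm moves only by the tool step_arm, never from a script. Its argument "plan" is a list that holds one entry, the list of rows, each a list of 5 numbers: the shift along the world's x, y, z in mm, then the turn about the world's z in rad, then the opening in per cent of the stroke, from 0 (shut) to 100 (fully open). In form: [[[tx, ty, tz, turn, fingers], ...]]. A call has 1 to 8 rows; each row is the pose to reach, as a shift and turn from the pose commanded when the call began; what a row does not reach only later rows make up. A row lasts 1/12 s, in which the tool goes at most 41.7 mm and 7.16 degrees, less where a joint would pass 70% of its speed; a pose out of reach is approached as far as the arm can. A call with a gripper value outside its range is refused whole. The fingers move at their own pace and stop on an object; the grip force is fixed at half the most. Time passes only in rows, so rows that repeat a pose let the fingers close. It gives the time, the measured TCP pose, the force and the opening at its end, in the units of the state.
- robot.get_obs(): the state, without advancing time (a new reading comes with each control period).
- cams.snapshot(name): name is "scene" or "side" or "wrist"; returns a dict with "frame" (400x640x3 uint8, red, green, blue), "camera_matrix" (3x3 intrinsics, pixels), "origin" and "attitude" of the camera in the world; the wrist camera has in their place "T_tool_cam" (4x4, takes a point from camera to tool coordinates, whose origin is the TCP and whose axes are the flange's). Camera axes: x right, y down, z forward; pixel columns grow to the right and rows downward; lengths in m; the calibration is good to about 2 mm. A picture is of the moment at which its call begins: read the wrist's pose just before it. There is no depth.
- robot.close_job(): hands the job in, once; it reports no verdict.
The state is a dict: "time": time; "joint_positions": joint angles; "qvel": joint speeds; "joint_torque": joint torques, N m; "tool_pos": TCP position; "ee_rot": TCP orientation; "wrist_force": force on the tool from outside, world axes, zero at the start; "wrist_torque": the same for the moment, N m; "width": finger opening in m.
Only numpy, scipy, OpenCV 4.12 (cv2) and the standard library are available. Lean on these libraries where they do the work, as an engineer would, in place of code of your own. Each camera call takes 0.05 s, during which the arm holds its last target. There are 200 camera calls.

## Working session

There is one attempt and no reset: what is moved stays moved. The work goes in short steps, Python scripts to look and compute and a tool call to move; the robot and the scene stay as the last step left them, time stands still between calls to the robot, and variables do not carry over. Pictures are saved under pics/ and viewed, about 8 in all and at most 12, crops included, and the job is handed in when it is done.

Besides the shell and the picture viewer there is one more tool, called after "Call:" as name(argument=value, ...), one argument or row to a line, values as JSON. step_arm: Moves the arm, as the interface text tells. Its arguments: {"type":"object","properties":{"plan":{"type":"array"}},"required":["plan"]}

```bash
mkdir -p pics; ls
cat > h.py <<'E'
import numpy as np, cv2
from bench import robot, cams
def snap(n,f):
    s=cams.snapshot(n); cv2.imwrite('pics/'+f,cv2.cvtColor(s['frame'],cv2.COLOR_RGB2BGR)); return s
E
python3 - <<'E'
from h import *
a=snap('scene','a.png'); b=snap('side','b.png')
for s in(a,b): print(s['camera_matrix'],s['origin'],s['attitude'])
print(robot.get_obs())
E
```

```text
pics
[[493.65988246   0.         330.97237915]
 [  0.         493.65988246 194.10199844]
 [  0.           0.           1.        ]] [1.23963242 0.5906156  1.07843808] [-2.43322722  0.00829629  2.24987285]
[[508.48110009   0.         323.14966056]
 [  0.         508.48110009 198.77971088]
 [  0.           0.           1.        ]] [ 0.4596553  -0.90095297  0.75980803] [-2.17008328  0.0079146  -0.13643285]
{'time': 0.1, 'joint_positions': array([-1.03099773e-01,  8.78932453e-02,  1.37206052e+00,  2.68486353e-05,
        1.68356106e+00, -1.03109600e-01]), 'qvel': array([ 0.00014296, -0.00036009, -0.00271634,  0.00018265,  0.00068009,
        0.00039774]), 'joint_torque': array([ 2.25695316e-03, -3.41256917e+01, -3.03301656e+01,  7.19034858e-02,
        3.05556308e-02, -9.49158243e-05]), 'tool_pos': array([5.49534683e-01, 5.30544246e-05, 2.04436166e-01]), 'ee_rot': array([-3.13968344e+00, -2.24385350e-04,  1.57080893e+00]), 'wrist_force': array([-0.11241216, -0.42274775, -0.20649228]), 'wrist_torque': array([-0.02093247, -0.02371331,  0.0084624 ]), 'width': 0.09416937405228397}
```

View pics/a.png

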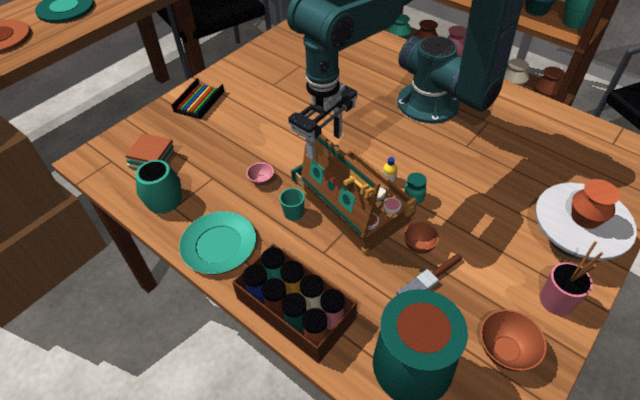

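View pics/b.png

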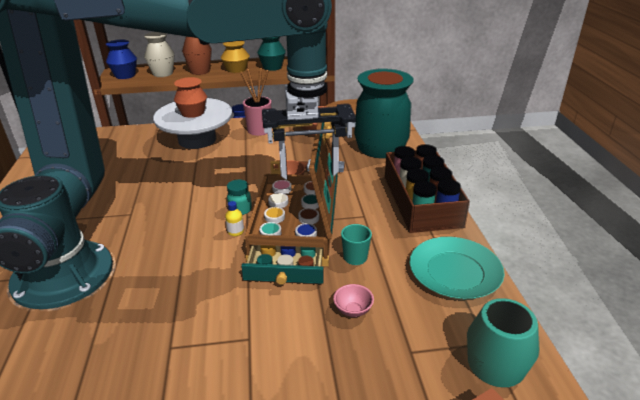

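The pictures show the chest with its lid almost upright, the drawer slightly out toward the side camera (knob at about (282,278) in side), and the pots around it. The gripper is close to the lid. I'll zoom in.

Run:
```python
import cv2
a=cv2.imread('pics/a.png')[100:260,230:450]; b=cv2.imread('pics/b.png')[90:300,210:390]
cv2.imwrite('pics/ac.png',cv2.resize(a,None,fx=3.6,fy=3.6,interpolation=2)); cv2.imwrite('pics/bc.png',cv2.resize(b,None,fx=2.85,fy=2.85,interpolation=2))
```

```text
(no output)
```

View pics/ac.png

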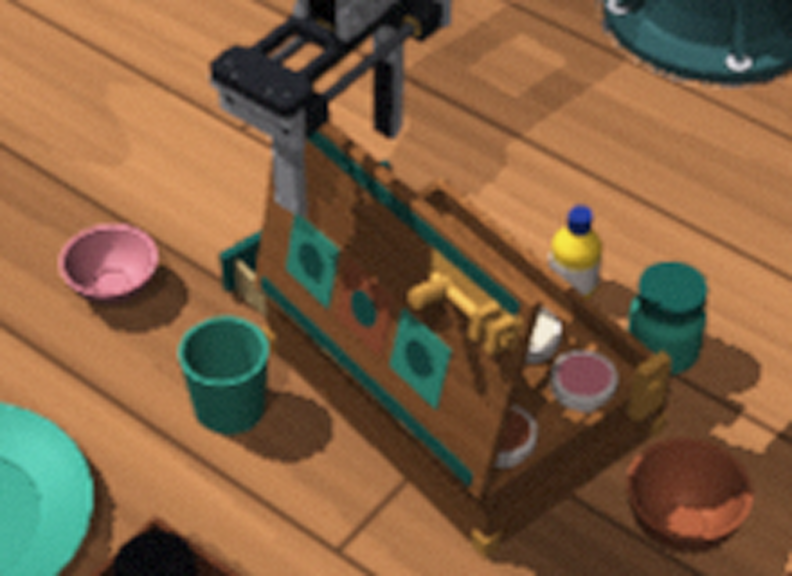

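View pics/bc.png

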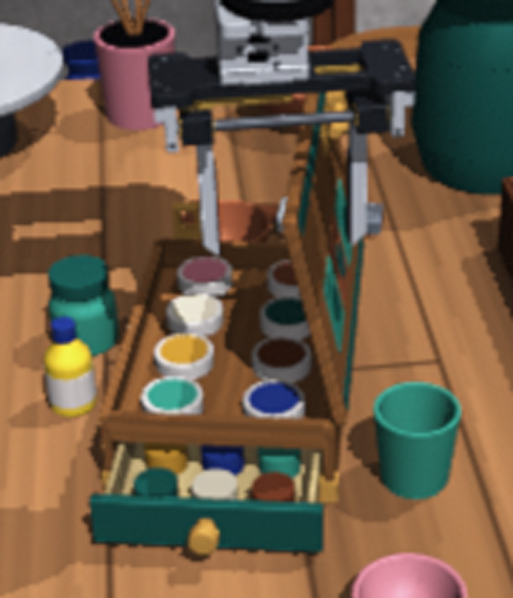

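Scene crop: hinge ends at about (303,179) and (363,236), lid's free edge from (316,136) to (376,186), keeper top at (411,200). Side crop: drawer knob at (282,279) and chest right-end top corners at (247,239) and (329,239). The rear finger is behind the lid, so I have to go up before moving sideways.

```bash
cat >> h.py <<'E'
from scipy.spatial.transform import Rotation as Ro
from scipy.optimize import least_squares
def cam(s): return s['camera_matrix'],np.array(s['origin']),Ro.from_euler('xyz',s['attitude']).as_matrix()
def ray(s,p):
    K,o,R=cam(s); return o,R@np.linalg.solve(K,[*p,1.])
def onz(s,p,z):
    o,d=ray(s,p); return o+d*(z-o[2])/d[2]
def proj(s,P):
    K,o,R=cam(s); q=K@(R.T@(np.array(P)-o)); return q[:2]/q[2]
E
python3 - <<'E'
from h import *
np.set_printoptions(precision=3,suppress=True)
a=snap('scene','a2.png'); b=snap('side','b2.png')
print('tcp proj',proj(a,robot.get_obs()['tool_pos']),proj(b,robot.get_obs()['tool_pos']))
C=lambda u,v:(230+u/3.6,100+v/3.6)
S=lambda u,v:(210+u/2.85,90+v/2.85)
for n,s,p,z in [('hingeL',a,C(478,488),.075),('hingeR',a,C(262,283),.075),('backleftfoot',a,C(485,548),0),('keepertop',a,C(655,356),.108),
 ('knob',b,S(203,540),.031),('FRtop',b,S(105,425),.075),('BRtop',b,S(338,425),.075),('drawer top L',b,S(93,498),.05),('drawer top R',b,S(324,503),.05),
 ('hingeR side',b,S(340,420),.075),('jar base',b,S(85,350),0),('bottle base',b,S(75,405),0),('jartop',b,S(80,268),.075),('bottle top',b,S(63,327),.085),('cup rim',b,S(417,407),.07),('cup rim a',a,C(225,350),.07),('bowl',a,C(690,475),.05),('dish',a,C(108,262),.035),('jartop a',a,C(672,285),.075),('bottletop a',a,C(580,213),.085)]:
    print(n,onz(s,p,z))
hl,hr=onz(a,C(478,488),.075),onz(a,C(262,283),.075)
# lid free-edge corners: intersect rays with plane perpendicular to the hinge line through the hinge end
ax=(hl-hr)/np.linalg.norm(hl-hr)
for h,p in((hl,C(525,310)),(hr,C(312,130))):
    o,d=ray(a,p); P=o+d*((h-o)@ax)/(d@ax); print('edge',P,np.linalg.norm(P-h))
print('len',np.linalg.norm(hl-hr),'yaw',np.arctan2(-ax[0],ax[1]))
E
```

```text
tcp proj [323.508 146.516] [309.249 173.922]
hingeL [0.632 0.192 0.075]
hingeR [ 0.581 -0.052  0.075]
backleftfoot [0.627 0.198 0.   ]
keepertop [0.481 0.235 0.108]
knob [ 0.473 -0.123  0.031]
FRtop [ 0.408 -0.035  0.075]
BRtop [ 0.581 -0.06   0.075]
drawer top L [ 0.396 -0.087  0.05 ]
drawer top R [ 0.563 -0.117  0.05 ]
hingeR side [ 0.584 -0.055  0.075]
jar base [0.386 0.17  0.   ]
bottle base [0.377 0.091 0.   ]
jartop [0.389 0.189 0.075]
bottle top [0.377 0.085 0.085]
cup rim [ 0.645 -0.041  0.07 ]
cup rim a [ 0.645 -0.032  0.07 ]
bowl [0.514 0.293 0.05 ]
dish [ 0.614 -0.189  0.035]
jartop a [0.388 0.194 0.075]
bottletop a [0.376 0.101 0.085]
edge [0.603 0.198 0.239] 0.1670020791531849
edge [ 0.528 -0.041  0.202] 0.13751238119347234
len 0.24914144335784855 yaw -0.21009069330041555
```

```bash
cat > fit.py <<'E'
from h import *
np.set_printoptions(precision=3,suppress=True)
a=cams.snapshot('scene'); b=cams.snapshot('side')
C=lambda u,v:(230+u/3.6,100+v/3.6)
S=lambda u,v:(210+u/2.85,90+v/2.85)
def W(q,p):
    c,s=np.cos(q[2]),np.sin(q[2]); return np.array([q[0]+c*p[0]-s*p[1],q[1]+s*p[0]+c*p[1],p[2]])
def lid(t,r,y,h=0): # r from hinge, h above underside
    return [.09-r*np.cos(t)+h*np.sin(t),y,.075+r*np.sin(t)+h*np.cos(t)]
obs=[('foot',a,C(485,548),lambda q:[.09,.13,0]),('keep',a,C(655,356),lambda q:[-.06,.135,.108]),
('FR',b,S(105,425),lambda q:[-.09,-.13,.075]),('BR',b,S(338,425),lambda q:[.09,-.13,.075]),
('knob',b,S(203,540),lambda q:[0,-.16-q[3],.031]),('dL',b,S(93,498),lambda q:[-.086,-.13-q[3],.05]),('dR',b,S(324,503),lambda q:[.086,-.13-q[3],.05]),
('lidL',a,C(525,308),lambda q:lid(q[4],.18,.13,.01)),('lidR',a,C(310,130),lambda q:lid(q[4],.18,-.13,.01)),('bk',a,C(415,297),lambda q:lid(q[4],.15,.06,.046))]
f=lambda q:np.concatenate([proj(s,W(q,m(q)))-p for n,s,p,m in obs])
r=least_squares(f,[.5,.08,-.17,.04,1.4],loss='soft_l1',f_scale=2)
q=r.x; print(q)
for o,e in zip(obs,f(q).reshape(-1,2)): print(o[0],e)
for n,p in [('knob',[0,-.16-q[3],.031]),('knob shut',[0,-.16,.031]),('lid edge',lid(q[4],.18,0,.01)),('lid edge R',lid(q[4],.18,-.13,.01)),('lid edge L',lid(q[4],.18,.13,.01)),('bolt knob shut',[-.06,.06,.121]),('bolt tail',[-.06,.05,.095]),('FR corner',[-.09,-.13,.075]),('lid shut edge mid',[-.09,0,.085])]: print(n,W(q,p))
E
python3 fit.py
```

```text
[ 0.517  0.091 -0.19   0.064  1.379]
foot [0.367 1.431]
keep [-0.592  0.544]
FR [-1.944 -4.065]
BR [-0.687 -1.778]
knob [0.852 2.114]
dL [-0.241 -1.148]
dR [ 0.906 -0.409]
lidL [ 2.329 -1.268]
lidR [-10.046 -10.761]
bk [-1.664 -0.241]
knob [ 0.475 -0.129  0.031]
knob shut [ 0.487 -0.066  0.031]
lid edge [0.581 0.078 0.254]
lid edge R [ 0.557 -0.049  0.254]
lid edge L [0.606 0.206 0.254]
bolt knob shut [0.469 0.161 0.121]
bolt tail [0.468 0.151 0.095]
FR corner [ 0.404 -0.02   0.075]
lid shut edge mid [0.429 0.108 0.085]
```

Everything fits to within 2–4 px, except the lid's right corner, which the finger hides. Chest at (0.517, 0.091), yaw −0.19, drawer out about 64 mm, lid about 1.38 rad. I'll go up clear of the lid, then shut the fingers and turn.

Call:
step_arm(
  plan=[
    [[0, 0, 40, 0, 100], [0, 0, 80, 0, 100], [0, 0, 120, 0, 100], [0, 0, 120, 0, 100], [-20, -40, 120, 0.12, 0], [-40, -80, 120, 0.24, 0], [-60, -120, 120, 0.36, 0], [-83, -155, 120, 0.48, 0]],
  ],
)

```text
time: 0.97
tool_pos: [0.4792, -0.1355, 0.3252]
ee_rot: [3.141, 0.0, 2.027]
wrist_force: [0.0, 0.1, -0.4]
width: 0.0703
```

Call:
step_arm(
  plan=[
    [[0, -18, 0, 0.12, 0], [0, -18, 0, 0.24, 0], [0, -18, 0, 0.36, 0], [0, -18, 0, 0.48, 0], [0, -18, 0, 0.6, 0], [0, -18, 0, 0.72, 0], [0, -18, 0, 0.84, 0], [0, -18, 0, 0.9, 0]],
  ],
)

```text
time: 1.63
tool_pos: [0.4799, -0.1523, 0.3253]
ee_rot: [3.141, 0.0, 2.925]
wrist_force: [-0.2, 0.6, -0.7]
width: 0.0177
```

Call:
step_arm(
  plan=[
    [[-14, -28, 0, 0.027, 0], [-14, -28, -40, 0.027, 0], [-14, -28, -80, 0.027, 0], [-14, -28, -120, 0.027, 0], [-14, -28, -160, 0.027, 0], [-14, -28, -200, 0.027, 0], [-14, -28, -240, 0.027, 0], [-14, -28, -240, 0.027, 0]],
  ],
)

```text
time: 2.3
tool_pos: [0.4589, -0.1767, 0.0754]
ee_rot: [3.136, -0.019, 2.947]
wrist_force: [-2.1, 0.1, -1.4]
width: 0.0004
```

Run:
```python
from h import *
print(robot.get_obs()['tool_pos'],robot.get_obs()['width'])
b=snap('side','b3.png'); cv2.imwrite('pics/b3c.png',cv2.resize(cv2.imread('pics/b3.png')[110:320,180:400],None,fx=2.8,fy=2.8))
```

```text
[ 0.45889089 -0.17665673  0.07544621] 0.0004410804366198575
```

View pics/b3c.png

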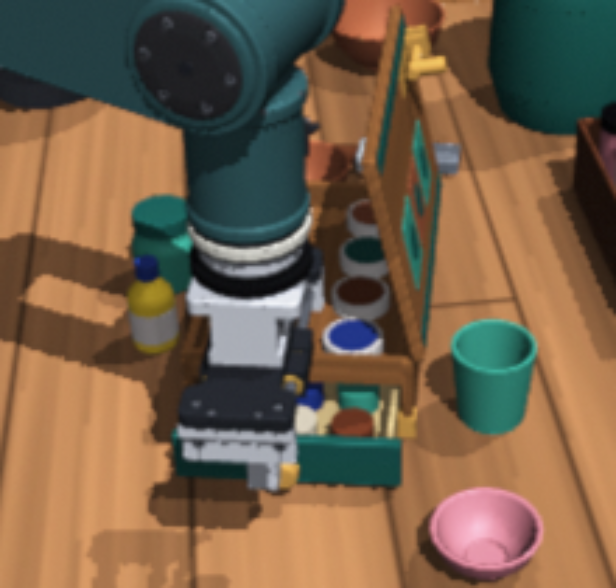

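The picture shows the shut fingers just in front of the drawer knob, slightly to its left, with the gripper clear of the lid. Next I descend and settle.

Call:
step_arm(
  plan=[
    [[0, 0, -25, 0, 0], [0, 0, -47, 0, 0], [0, 0, -47, 0, 0], [0, 0, -47, 0, 0]],
  ],
)

```text
time: 2.68
tool_pos: [0.4671, -0.1809, 0.0408]
ee_rot: [-3.141, 0.002, 2.947]
wrist_force: [-0.9, -0.8, 0.3]
width: 0.0003
```

Call:
step_arm(
  plan=[
    [[0, 0, -13, 0, 0], [1, 6, -13, 0, 0], [3, 14, -13, 0, 0], [4, 22, -13, 0, 0], [6, 30, -13, 0, 0], [7, 36, -13, 0, 0], [8, 42, -13, 0, 0], [9, 48, -13, 0, 0]],
  ],
)

```text
time: 3.35
tool_pos: [0.4754, -0.1321, 0.0261]
ee_rot: [-3.14, 0.001, 2.948]
wrist_force: [0.7, -2.4, 2.3]
width: 0.0002
```

Call:
step_arm(
  plan=[
    [[1, 6, 0, 0, 0], [2, 12, 0, 0, 0], [4, 18, 0, 0, 0], [5, 24, 0, 0, 0], [6, 29, 0, 0, 0], [7, 34, 0, 0, 0], [8, 38, 0, 0, 0], [8, 42, 0, 0, 0]],
  ],
)

```text
time: 4.02
tool_pos: [0.4831, -0.0899, 0.0255]
ee_rot: [3.142, 0.0, 2.947]
wrist_force: [0.7, -3.1, -0.0]
width: 0.0004
```

Contact at about 2–3 N. Now the last centimetre, slowly, until the force rises at the stop.

Call:
step_arm(
  plan=[
    [[0, 3, 0, 0, 0], [1, 5, 0, 0, 0], [1, 7, 0, 0, 0], [2, 9, 0, 0, 0], [2, 10, 0, 0, 0], [2, 10, 0, 0, 0]],
  ],
)

```text
time: 4.52
tool_pos: [0.4843, -0.0805, 0.0253]
ee_rot: [-3.141, -0.001, 2.947]
wrist_force: [-2.3, -2.9, -0.3]
width: 0.0004
```

Call:
step_arm(
  plan=[
    [[0, 2, 0, 0, 0], [0, 3, 0, 0, 0], [1, 4, 0, 0, 0], [1, 5, 0, 0, 0], [1, 6, 0, 0, 0], [1, 6, 0, 0, 0]],
  ],
)

```text
time: 5.02
tool_pos: [0.4844, -0.0804, 0.0254]
ee_rot: [-3.129, -0.001, 2.947]
wrist_force: [-4.6, -16.3, -0.4]
width: 0.0004
```

Drawer stop found: 16 N and no further travel. Next: back off, rise, and go over to the rear of the lid.

Call:
step_arm(
  plan=[
    [[-4, -20, 0, 0, 0], [-8, -40, 0, 0, 0], [-8, -40, 40, 0, 0], [-8, -40, 80, 0, 0], [-8, -40, 120, 0, 0], [-8, -40, 160, 0, 0], [-8, -40, 200, 0, 0], [-8, -40, 240, 0, 0]],
  ],
)

```text
time: 5.68
tool_pos: [0.4776, -0.1133, 0.2674]
ee_rot: [3.14, 0.0, 2.948]
wrist_force: [1.6, -0.7, 0.0]
width: 0.0004
```

Call:
step_arm(
  plan=[
    [[0, 0, 40, 0, 0], [0, 0, 75, 0, 0], [25, 28, 75, 0, 0], [50, 56, 75, 0, 0], [75, 84, 75, 0, 0], [100, 112, 75, 0, 0], [125, 140, 75, 0, 0], [145, 162, 75, 0, 0]],
  ],
)

```text
time: 6.35
tool_pos: [0.6241, 0.0509, 0.3395]
ee_rot: [3.139, -0.002, 2.95]
wrist_force: [0.5, -0.2, 0.4]
width: 0.0003
```

Run:
```python
from h import *
print(robot.get_obs()['tool_pos'],robot.get_obs()['ee_rot'])
b=snap('side','b4.png');a=snap('scene','a4.png')
i=np.hstack([cv2.imread('pics/b4.png')[60:320,180:400],cv2.imread('pics/a4.png')[40:300,230:450]])
cv2.imwrite('pics/4.png',cv2.resize(i,None,fx=1.8,fy=1.8))
```

```text
[0.62405825 0.050862   0.33953133] [ 3.13945369e+00 -1.50176630e-03  2.94962057e+00]
```

View pics/4.png

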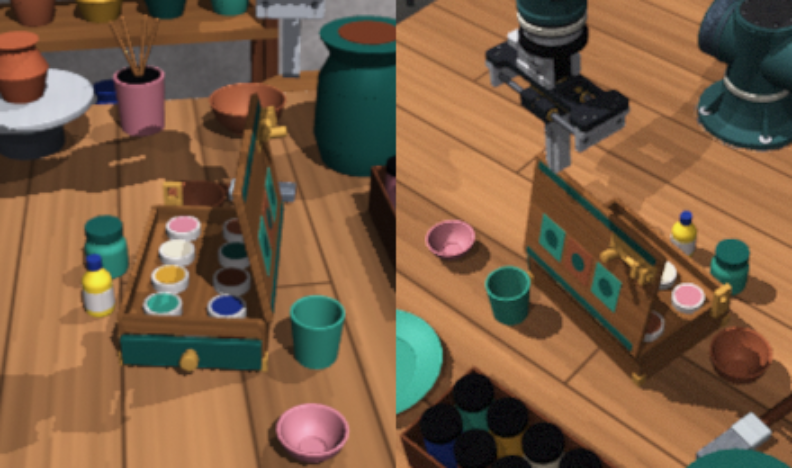

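The drawer is flush in the side view, and the lid still stands with the tool behind it. Next I descend and touch the lid.

Call:
step_arm(
  plan=[
    [[0, 0, -40, 0, 0], [0, 0, -80, 0, 0], [0, 0, -108, 0, 0], [0, 0, -108, 0, 0], [-12, 2, -108, 0, 0], [-24, 5, -108, 0, 0], [-35, 7, -108, 0, 0], [-45, 9, -108, 0, 0]],
  ],
)

```text
time: 7.12
tool_pos: [0.5788, 0.0563, 0.2355]
ee_rot: [3.14, 0.006, 2.947]
wrist_force: [3.1, -1.3, -0.9]
width: 0.0006
```

Call:
step_arm(
  plan=[
    [[-8, 1, -3, 0, 0], [-16, 3, -6, 0, 0], [-24, 5, -8, 0, 0], [-32, 6, -11, 0, 0], [-39, 7, -15, 0, 0], [-45, 9, -19, 0, 0], [-52, 10, -23, 0, 0], [-60, 11, -27, 0, 0]],
  ],
)

```text
time: 7.78
tool_pos: [0.5173, 0.0682, 0.2046]
ee_rot: [3.141, -0.001, 2.947]
wrist_force: [3.0, 0.7, -0.3]
width: 0.0007
```

Call:
step_arm(
  plan=[
    [[-6, 1, -5, 0, 0], [-12, 2, -10, 0, 0], [-18, 3, -15, 0, 0], [-24, 5, -21, 0, 0], [-29, 6, -27, 0, 0], [-34, 6, -33, 0, 0], [-38, 7, -39, 0, 0], [-43, 8, -46, 0, 0]],
  ],
)

```text
time: 8.45
tool_pos: [0.4745, 0.0757, 0.159]
ee_rot: [-3.142, 0.0, 2.947]
wrist_force: [0.9, -0.5, 0.3]
width: 0.0005
```

Call:
step_arm(
  plan=[
    [[-4, 1, -8, 0, 0], [-8, 2, -16, 0, 0], [-11, 2, -24, 0, 0], [-14, 3, -32, 0, 0], [-16, 3, -40, 0, 0], [-18, 3, -48, 0, 0], [-20, 4, -56, 0, 0], [-21, 4, -62, 0, 0]],
  ],
)

```text
time: 9.12
tool_pos: [0.4535, 0.0798, 0.0963]
ee_rot: [-3.142, -0.001, 2.947]
wrist_force: [-0.0, 0.1, 2.0]
width: 0.0005
```

Call:
step_arm(
  plan=[
    [[0, 0, -4, 0, 0], [0, 0, -7, 0, 0], [0, 0, -10, 0, 0], [0, 0, -12, 0, 0], [0, 0, -14, 0, 0], [0, 0, -14, 0, 0]],
  ],
)

```text
time: 9.62
tool_pos: [0.4539, 0.0797, 0.0852]
ee_rot: [3.142, 0.0, 2.947]
wrist_force: [-3.5, 0.4, 8.1]
width: 0.0005
```

The lid is down: tip at z = 0.085, which is the shut face height, with 8 N back. I'll lift off and look at the bolt.

Call:
step_arm(
  plan=[
    [[0, 0, 12, 0, 0], [0, 0, 30, 0, 0], [-3, -17, 50, 0, 0], [-3, -17, 50, 0, 0], [-3, -17, 50, 0, 0]],
  ],
)

```text
time: 10.03
tool_pos: [0.452, 0.0626, 0.1346]
ee_rot: [3.14, 0.003, 2.946]
wrist_force: [0.5, -0.6, -0.2]
width: 0.0006
```

Run:
```python
from h import *
print(robot.get_obs()['tool_pos'])
b=snap('side','b5.png');a=snap('scene','a5.png')
i=np.hstack([cv2.resize(cv2.imread('pics/b5.png')[120:320,200:360],None,fx=2.5,fy=2.5),cv2.resize(cv2.imread('pics/a5.png')[140:265,340:440],None,fx=4,fy=4)])
cv2.imwrite('pics/5.png',i)
```

```text
[0.451987   0.06256889 0.13464677]
```

View pics/5.png

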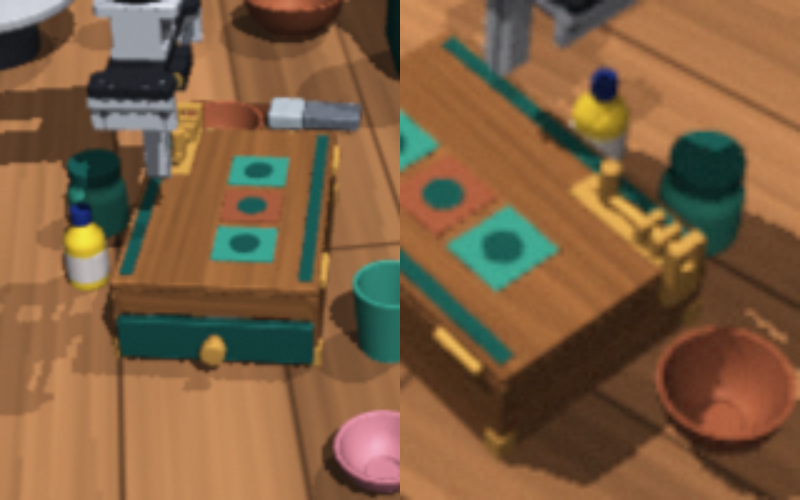

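The lid lies flat and the drawer is flush. The bolt knob top is at scene pixel about (392.7,182.2), with the keeper just beyond the rod.

Run:
```python
from h import *
a=cams.snapshot('scene');b=cams.snapshot('side')
P=lambda u,v:(340+(u-400)/4,140+v/4)
k=onz(a,P(611,167),.121); kp=onz(a,P(686,240),.108)
print('knob',k,'keeper',kp)
q=(.517,.091,-.19); R=np.array([[np.cos(q[2]),-np.sin(q[2])],[np.sin(q[2]),np.cos(q[2])]])
for p in(k,kp,robot.get_obs()['tool_pos']): print(R.T@(p[:2]-q[:2]))
```

```text
knob [0.47311216 0.16863981 0.121     ] keeper [0.48495969 0.23585966 0.108     ]
[-0.05776101  0.06795401]
[-0.05882175  0.1362017 ]
[-0.06044638 -0.0400573 ]
```

Call:
step_arm(
  plan=[
    [[0, 0, -20, 0, 0], [0, 0, -38, 0, 0], [0, 0, -38, 0, 0], [4, 20, -38, 0, 0], [7, 38, -38, 0, 0], [10, 54, -38, 0, 0], [12, 62, -38, 0, 0], [12, 62, -38, 0, 0]],
  ],
)

```text
time: 10.9
tool_pos: [0.463, 0.1261, 0.0956]
ee_rot: [3.141, -0.0, 2.95]
wrist_force: [0.2, -0.8, -0.3]
width: 0.0002
```

Call:
step_arm(
  plan=[
    [[1, 4, 0, 0, 0], [2, 8, 0, 0, 0], [2, 12, 0, 0, 0], [3, 16, 0, 0, 0], [4, 20, 0, 0, 0], [5, 24, 0, 0, 0], [5, 28, 0, 0, 0], [5, 28, 0, 0, 0]],
  ],
)

```text
time: 11.57
tool_pos: [0.4681, 0.1532, 0.0956]
ee_rot: [3.141, 0.0, 2.948]
wrist_force: [-0.2, 0.8, -0.2]
width: 0.0007
```

Call:
step_arm(
  plan=[
    [[1, 3, 0, 0, 0], [1, 6, 0, 0, 0], [2, 9, 0, 0, 0], [2, 11, 0, 0, 0], [2, 13, 0, 0, 0], [2, 13, 0, 0, 0]],
  ],
)

```text
time: 12.07
tool_pos: [0.47, 0.1662, 0.0955]
ee_rot: [3.141, 0.0, 2.948]
wrist_force: [0.1, -1.2, 0.7]
width: 0.0008
```

Call:
step_arm(
  plan=[
    [[0, 2, 0, 0, 0], [1, 3, 0, 0, 0], [1, 4, 0, 0, 0], [1, 5, 0, 0, 0], [1, 5, 0, 0, 0], [1, 5, 0, 0, 0]],
  ],
)

```text
time: 12.57
tool_pos: [0.4704, 0.169, 0.0955]
ee_rot: [-3.138, -0.001, 2.947]
wrist_force: [-2.2, -6.2, 2.2]
width: 0.0006
```

Call:
step_arm(
  plan=[
    [[0, 1, 0, 0, 0], [0, 2, 0, 0, 0], [1, 3, 0, 0, 0], [1, 4, 0, 0, 0], [1, 4, 0, 0, 0], [1, 4, 0, 0, 0]],
  ],
)

```text
time: 13.07
tool_pos: [0.4704, 0.1692, 0.0955]
ee_rot: [-3.129, -0.002, 2.945]
wrist_force: [-5.1, -16.1, 5.2]
width: 0.0005
```

Stop found: 16 N and no movement. Back off, rise clear, and check.

Call:
step_arm(
  plan=[
    [[-3, -12, 0, 0, 0], [-6, -30, 0, 0, 0], [-6, -30, 30, 0, 0], [-6, -30, 70, 0, 0], [-6, -50, 110, 0, 0], [-16, -85, 150, 0, 0], [-26, -120, 150, 0, 0], [-36, -155, 150, 0, 0]],
  ],
)

```text
time: 13.73
tool_pos: [0.4376, 0.0205, 0.2498]
ee_rot: [3.139, 0.009, 2.951]
wrist_force: [1.2, -0.2, 0.1]
width: 0.0006
```

Run:
```python
from h import *
print(robot.get_obs()['tool_pos'])
b=snap('side','b6.png');a=snap('scene','a6.png')
i=np.hstack([cv2.resize(cv2.imread('pics/b6.png')[120:320,200:360],None,fx=2.5,fy=2.5),cv2.resize(cv2.imread('pics/a6.png')[140:265,340:440],None,fx=4,fy=4)])
cv2.imwrite('pics/6.png',i)
# shift of loose things vs. first picture
for n,s,boxes in(('scene','a',dict(dish=(155,190,244,278),cup=(186,225,275,308),jar=(172,205,402,430),bottle=(155,172,380,400),bowl=(222,252,402,442),brush=(253,296,398,465))),):
    g0,g1=[cv2.cvtColor(cv2.imread(f'pics/a{k}.png'),cv2.COLOR_BGR2GRAY) for k in('','6')]
    for k,(r,R,c,C) in boxes.items():
        m=cv2.matchTemplate(g1[r-6:R+6,c-6:C+6],g0[r:R,c:C],cv2.TM_CCOEFF_NORMED); _,v,_,l=cv2.minMaxLoc(m); print(k,l[0]-6,l[1]-6,round(v,2))
```

```text
[0.437648   0.0204663  0.24977485]
dish 0 0 1.0
cup 0 0 1.0
jar 1 -6 0.57
bottle 0 0 0.99
bowl 0 0 0.64
brush 0 0 0.87
```

View pics/6.png

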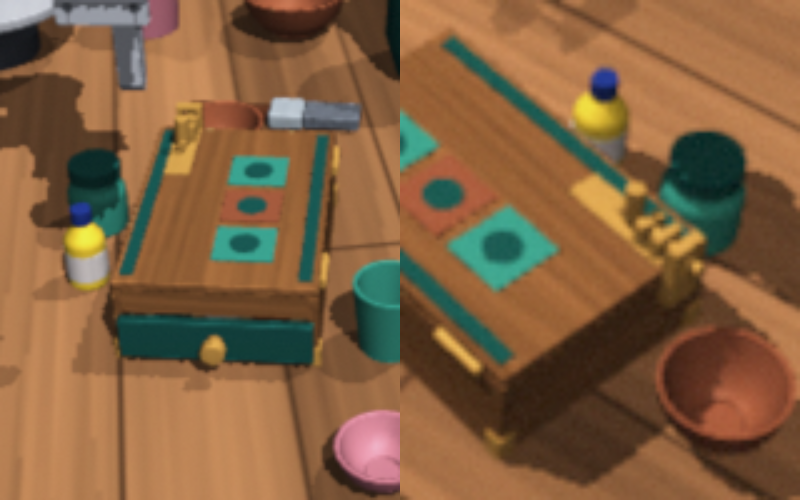

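The knob has moved from (611,167) to (636,187) in the crop and the bolt is in its keeper. I'll check its travel and the jar (its low match may just be shadow), then hand in.

Run:
```python
from h import *
a=cams.snapshot('scene')
P=lambda u,v:(340+(u-400)/4,140+v/4)
k,k2=onz(a,P(611,167),.121),onz(a,P(636,187),.121)
t=np.linalg.norm(k2-k); print('travel',t)
def cen(f,lo,hi,box):
    r,R,c,C=box; h=cv2.cvtColor(cv2.imread('pics/'+f),cv2.COLOR_BGR2HSV)[r:R,c:C]
    x=np.argwhere(cv2.inRange(h,lo,hi)>0); return x.min(0)+[r,c],x.max(0)+[r,c],x.mean(0)+[r,c]
for f in('a.png','a6.png'): print(cen(f,(75,110,20),(95,255,255),(168,208,404,432)))
for f in('b.png','b6.png'): print(cen(f,(75,110,20),(95,255,255),(175,220,222,254)))
o=robot.get_obs(); print(o['tool_pos'],o['wrist_force'])
```

```text
travel 0.022851922806656936
(array([173, 405]), array([203, 425]), array([186.32307692, 415.77802198]))
(array([173, 405]), array([203, 425]), array([185.98837209, 416.18372093]))
(array([180, 227]), array([213, 250]), array([194.85587189, 239.36654804]))
(array([180, 228]), array([219, 253]), array([195.55635063, 239.68157424]))
[0.43618962 0.01897673 0.24629886] [ 0.05343874  0.27121244 -0.61075448]
```

Jar unmoved. The hand-picked travel of 23 mm isn't precise enough against 28, so I'll match the knob between the two pictures at sub-pixel level.

Run:
```python
from h import *
a=cams.snapshot('scene')
u=8
g5,g6=[cv2.resize(cv2.imread(f'pics/a{k}.png')[140:265,340:440],None,fx=u,fy=u,interpolation=cv2.INTER_CUBIC) for k in(5,6)]
r,R,c,C=[int(v*u/4) for v in(155,185,196,226)]   # knob head in 4x crop
for s in(0,8):
    m=cv2.matchTemplate(g6,g5[r:R+s,c:C],cv2.TM_CCOEFF_NORMED); m[:, :c-20]=0; m[:r-40]=0; m[r+160:]=0; m[:,c+160:]=0
    _,v,_,l=cv2.minMaxLoc(m); d=((l[0]-c)/u,(l[1]-r)/u); print(v,d)
q=(.517,.091,-.19); cs,sn=np.cos(q[2]),np.sin(q[2])
w=lambda x,y,z:[q[0]+cs*x-sn*y,q[1]+sn*x+cs*y,z]
print('28mm expected',proj(a,w(-.06,.088,.121))-proj(a,w(-.06,.06,.121)), 'knob px now exp',proj(a,w(-.06,.088,.121)), 'before',proj(a,w(-.06,.06,.121)))
i=np.hstack([cv2.resize(cv2.imread(f'pics/a{k}.png')[172:220,385:425],None,fx=9,fy=9,interpolation=0) for k in(5,6)]); cv2.imwrite('pics/7.png',i)
```

```text
0.9185599684715271 (6.125, 5.25)
0.9233226776123047 (6.125, 5.25)
28mm expected [7.64578698 6.0789123 ] knob px now exp [398.85178653 185.70006359] before [391.20599955 179.62115129]
```

View pics/7.png

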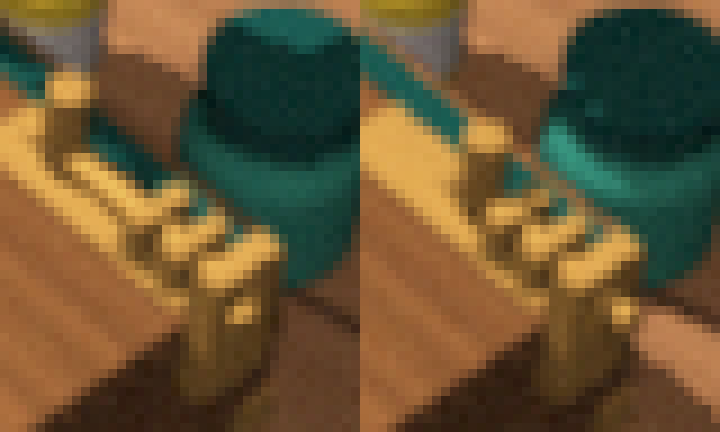

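Run:
```python
from h import *
a=cams.snapshot('scene');b=cams.snapshot('side')
q=(.517,.091,-.19); cs,sn=np.cos(q[2]),np.sin(q[2])
w=lambda x,y,z:[q[0]+cs*x-sn*y,q[1]+sn*x+cs*y,z]
K=proj(a,w(-.06,.135,.108)); print('keeper',K)
for x,y in((-.073,.13),(-.047,.13),(-.047,.14),(-.073,.14)): print('kc',proj(a,w(x,y,.108)))
for y in(.06,.065,.083,.088): print(y,K-proj(a,w(-.06,y,.121)))
# lid plane check: free edge corners, shut
for y in(-.13,.13):
  for x in(-.09,.09): print('lid corner',x,y,proj(a,w(x,y,.085)),proj(b,w(x,y,.085)))
```

```text
keeper [411.47895923 199.49677455]
kc [413.57980158 195.84957739]
kc [406.5130803 200.8966702]
kc [409.35168092 203.18986621]
kc [416.42215971 198.10327201]
0.06 [20.27295967 19.87562326]
0.065 [18.91984442 18.79980609]
0.083 [14.00478162 14.89200224]
0.088 [12.62717269 13.79671096]
lid corner -0.09 -0.13 [351.09494348 146.05663442] [244.47785034 231.31256511]
lid corner 0.09 -0.13 [302.00462269 175.89734894] [327.89496618 233.56744715]
lid corner -0.09 0.13 [417.03403191 198.31446519] [262.74617535 169.13243907]
lid corner 0.09 0.13 [366.74340291 234.53404681] [332.5514697  170.59756848]
```

Measured from the keeper, the knob is now at (12.6, 13.6) px, against (12.6, 13.8) expected when home. Before the push it was at (19, 18.7), i.e. already about 5 mm across. So the bolt is home, and I'm handing in.

```bash
python3 -c "
from bench import robot
print(robot.close_job())"
```

```text
the job is handed in; nothing more can be done
None
```

The chest is shut and the job is handed in, done in order with the closed fingertips only: drawer in, lid down, then bolt across. It took about 14 s of the 69 s.

- **Drawer:** it came to its stop at 16 N with no further movement, and the front looks flush in the side view.
- **Lid:** the fingertip ended at z = 0.085 m, the height of the shut lid, pressing with about 8 N.
- **Bolt:** it came to its stop at 16 N. Measured from the keeper, the knob is within 0.2 px of where it should be when home.
- **Other things:** dish, cup, bottle, bowl and brush show no shift in the pictures. The bowl and brush match only weakly (0.64 and 0.87), because the shadows changed. The jar failed that check too, but its outline is in the same place before and after in the scene view.
- **At hand-in:** the arm stood clear, touching nothing.

One check disagreed: the pictures show the bolt moving about 23 mm, not 28 mm. Its starting position, also measured from the keeper, suggests it was already about 5 mm across. A small contact while I pushed the lid could explain that, but I did not see one.

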